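Step down the fume extraction port

TASK

Set up the fume extraction on the welding table: first close the spare red-rimmed port with the green stopper, then step the blue-rimmed port down by nesting the black adapter into it, the yellow adapter into the black one, and last the white nozzle into the yellow one. Put each in straight, spigot down and fully home before fetching the next, setting it down gently, never dropping it. Leave the other things on the table where they lie, and let go of everything at the end.

Things in the scene. Friction and masses are not known exactly. Their poses are not given: they have to be found in the camera images.
- stopper_mid (a point): Green stopper, 78 mm high: spigot 32 mm long, tapering to 42 mm diameter at its foot (56 at its top), then flange 70 mm dia, 8 mm thick, then the knob to grip, 30 mm dia, 38 mm high. Starts standing, loose. Point: on its axis (z, up), 39 mm above its foot, 7 mm above the flange's underside, which rests on the port's rim when home; 2 mm play. 70 to 160 g.
- large_mid (a point): Large black adapter, 80 mm high: spigot 32 mm long, tapering to 42 mm diameter at its foot (56 at its top), then cylindrical head to grip, 68 mm dia, 48 mm high, with a tapered socket in its top (51 mm mouth). Starts standing, loose. Point: on its axis (z, up), 40 mm above its foot, 8 mm above the head's underside, which rests on the port's rim when home; 2 mm play. 60 to 130 g.
- medium_mid (a point): Yellow adapter, 80 mm high: spigot 32 mm long, tapering to 34 mm diameter at its foot (47 at its top), then cylindrical head to grip, 59 mm dia, 48 mm high, with a tapered socket in its top (42 mm mouth). Starts standing, loose. Point: on its axis (z, up), 40 mm above its foot, 8 mm above the head's underside; 48 mm above the black one's point when home; 2 mm play. 60 to 130 g.
- nozzle_mid (a point): White nozzle, 88 mm high: spigot 32 mm long, tapering to 25 mm diameter at its foot (38 at its top), then flange 50 mm dia, 8 mm thick, then the open pipe to grip, 34 mm dia, 48 mm high. Starts standing, loose. Point: on its axis (z, up), 44 mm above its foot, 12 mm above the flange's underside; 52 mm above the yellow one's point when home; 2 mm play. 40 to 90 g.
- port_blue_mouth (a point): Fixed upright grey pipe stub with a blue rim, 75 mm high, 72 mm outer diameter, on a round foot 100 mm wide, 8 mm thick. Its tapered socket narrows from 60 mm diameter at the mouth to 46 mm at 36 mm depth. The point is the centre of the mouth, level with the rim; z up. The port to be stepped down.
- port_red_mouth (a point): Fixed upright grey pipe stub with a red rim, 75 mm high, 72 mm outer diameter, on a round foot 100 mm wide, 8 mm thick. Its tapered socket narrows from 60 mm diameter at the mouth to 46 mm at 36 mm depth. The point is the centre of the mouth, level with the rim; z up. The spare port, to be closed.
- magnet_square: Bystander: flat welding magnet square, bare steel L with red bracing, about 90 x 90 mm and 16 mm thick, lying somewhere among the task's things; origin at the middle of its underside. To be left alone.
- pliers: Bystander: steel pliers with pink handles, about 190 mm long, 16 mm thick, lying at the right along y; origin near the middle on the table. To be left alone.
- hammer: Bystander: hammer with a wooden handle, 240 mm long, lying at the left along y; origin near the middle on the table. To be left alone.
There are look-alikes about, which are no part of the job. Leave any purple look-alike of the part that bears large_mid alone.

How it is judged (in metres and radians):
On the way, in this order (a step that is already met when the one before it is completed fails the run):
1. the green stopper is fully home in the red-rimmed port (horizontal distance between stopper_mid and port_red_mouth below 0.007 m and z of stopper_mid in the frame of port_red_mouth between 0.003 and 0.011 m and angle between stopper_mid's own z axis and vertical below 0.08 rad), for 0.2 s.
2. the black adapter is fully home in the blue-rimmed port (horizontal distance between large_mid and port_blue_mouth below 0.007 m and z of large_mid in the frame of port_blue_mouth between 0.004 and 0.012 m and angle between large_mid's own z axis and vertical below 0.08 rad), for 0.2 s.
3. the yellow adapter is fully home in the black one (horizontal distance between medium_mid and large_mid below 0.007 m and z of medium_mid in the frame of large_mid between 0.044 and 0.052 m and angle between medium_mid's own z axis and vertical below 0.08 rad), for 0.2 s.
4. the white nozzle is fully home in the yellow adapter (horizontal distance between nozzle_mid and medium_mid below 0.007 m and z of nozzle_mid in the frame of medium_mid between 0.048 and 0.056 m and angle between nozzle_mid's own z axis and vertical below 0.08 rad), for 0.2 s.
At the end, for the whole second after the job is handed in: Stopper in the red-rimmed port, black adapter in the blue-rimmed port, yellow in black, white in yellow: each coaxial with what carries it to 7 mm, at its seated height to 4 mm, upright to 0.08 rad, at rest and released (all of step 1 and all of step 2 and all of step 3 and all of step 4 and linear speed of each of stopper, large, medium, nozzle below 0.02 m/s and contact force between the fingers and stopper below 0.1 N and contact force between the fingers and large below 0.1 N and contact force between the fingers and medium below 0.1 N and contact force between the fingers and nozzle below 0.1 N); the robot touches nothing.
It fails at once if the magnet square, pliers or hammer is shifted more than 25 mm (distance of any of magnet_square, pliers, hammer from where it was at the start of the episode above 0.025 m).
It fails at once if the stopper, an adapter or the nozzle is dropped or thrown: faster than 0.7 m/s while out of the fingers ((linear speed of stopper above 0.7 m/s and contact force between the fingers and stopper below 0.1 N) or (linear speed of large above 0.7 m/s and contact force between the fingers and large below 0.1 N) or (linear speed of medium above 0.7 m/s and contact force between the fingers and medium below 0.1 N) or (linear speed of nozzle above 0.7 m/s and contact force between the fingers and nozzle below 0.1 N)).
It also fails if it takes over 125 s, if anything falls off the work surface, if the arm or the gripper's body presses on something with over 40 N, if the wrist force passes 120 N, or if a joint passes its speed limit or range.

ROBOT

A 6-joint arm with a two-finger parallel gripper is mounted at the origin on the work surface. World frame = base frame: x ahead of the robot, y to its left, z up, the work surface at z = 0. Lengths are in mm, angles in rad, forces in N, time in s.
With the tool pointing down it reaches from about 325 to 775 mm from the base axis. Payload 9.3 kg.
Tool frame: the origin (TCP) lies midway between the tips of the shut fingers; the grasp point (between the pads) lies 19 mm behind it; z points along the fingers, y is the direction in which the jaws open and shut (so a half turn about z gives the same grasp; the last joint's range is limited). The gripper opens to 85 mm and grips with 20 to 120 N. Pads are 22 mm wide; open, the fingers measure 114 mm over their backs; the gripper's body (76 mm by 85 mm) begins 54 mm behind the grasp point. The pads swing forward as they close: fully open they stand 13 mm farther back than shut.
Start: joints at [1.025, 0.259, 0.021, 1.334, 0, 1.418], TCP at [210.528, 508.109, 231.279] pointing down, gripper open.
Joint ranges: [-3.04, 3.04], [-0.91, 1.82], [-1.04, 1.36], [-1.92, 1.95], [-1.52, 1.45], [-3.14, 3.14]. Speed limits (rad/s): [2.22, 2.22, 2.79, 3.14, 3.14, 3.14].

INTERFACE

Orientations are given as a rotation vector (axis times angle).
In Python, from bench import robot, read_camera, camera_model gives the robot as it stands. The module is installed in compiled form; this text tells all that it offers.
- The arm moves only by the shell command python3 -m pendant 'ROWS'. ROWS is JSON, a list of rows, each an object with "travel": the shift along the world's x, y, z in m, a list of three; "rotation": the turn, a rotation vector about the world's x, y, z in degrees, a list of three; "hand": the opening in per cent of the stroke, from 0 (shut) to 100 (fully open). In form: [{"travel": [dx, dy, dz], "rotation": [rx, ry, rz], "hand": hand}, ...]. A call has 1 to 20 rows; each row is the pose to reach, as a shift and turn from the pose commanded when the call began; what a row does not reach only later rows make up. A row lasts 1/8 s, in which the tool goes at most 62.5 mm and 10.7 degrees, less where a joint would pass 70% of its speed; a pose out of reach is approached as far as the arm can. A call with a gripper value outside its range is refused whole. The fingers move at their own pace and stop on an object; the grip force is fixed at half the most. Time passes only in rows, so rows that repeat a pose let the fingers close. It gives the time, the measured TCP pose, the force and the opening at its end, in the units of the state.
- robot.sense(): the state, without advancing time (a new reading comes with each control period).
- read_camera(name): name is "scene" or "top" or "wrist"; returns the picture (384x512x3 uint8, blue, green, red); there is no depth.
- camera_model(name): a dict with "camera_matrix" (3x3 intrinsics, pixels), "dist_coeffs" ([k1, k2, p1, p2, k3] as OpenCV has them; the pictures are not rectified), "view" (4x4, takes a point from world to camera coordinates); the wrist camera has in their place "mount" (4x4, takes a point from camera to tool coordinates, whose origin is the TCP and whose axes are the flange's). Camera axes: x right, y down, z forward; pixel columns grow to the right and rows downward; lengths in mm; the calibration is good to about 2 mm. A picture is of the moment at which its call begins: read the wrist's pose just before it. camera_model takes no time and is no camera call.
- robot.job_done(): hands the job in, once; it reports no verdict.
The state is a dict: "t": time; "joint_pos": joint angles; "joint_vel": joint speeds; "joint_torque": joint torques, N m; "ee_pos": TCP position; "tool_rot": TCP orientation; "wrist_force": force on the tool from outside, world axes, zero at the start; "wrist_torque": the same for the moment, N m; "gripper_width": finger opening in mm.
Only numpy, scipy, OpenCV 4.12 (cv2) and the standard library are available. Lean on these libraries where they do the work, as an engineer would, in place of code of your own. Each camera call takes 0.05 s, during which the arm holds its last target.

## Working session

There is one attempt and no reset: what is moved stays moved. The work goes in short steps, Python scripts to look and compute and a shell command to move; the robot and the scene stay as the last step left them, time stands still between calls to the robot, and variables do not carry over. Pictures are saved under pics/ and viewed, and the job is handed in when it is done.

```bash
mkdir -p pics
python3 - <<'E'
from bench import robot, read_camera, camera_model
import cv2, numpy as np
np.set_printoptions(precision=4,suppress=True)
print(robot.sense())
for n in ["scene","top","wrist"]:
    im=read_camera(n); cv2.imwrite(f"pics/{n}0.png",im)
    print(n,camera_model(n))
E
```

```text
{'t': 0.0, 'joint_pos': array([ 1.0254,  0.2592,  0.0207,  1.3337, -0.    ,  1.4182]), 'joint_vel': array([ 0.0006, -0.0007, -0.0001, -0.0002, -0.0008, -0.    ]), 'joint_torque': array([ -0.0001, -55.5649,  34.4527,   0.0138,  -0.0001,  -0.    ]), 'ee_pos': array([210.3913, 507.8763, 230.647 ]), 'tool_rot': array([-0.613 , -3.0808,  0.002 ]), 'wrist_force': array([ 1.0392, -0.1484,  0.0462]), 'wrist_torque': array([-0.014 ,  0.0163, -0.0511]), 'gripper_width': 85.14231398544446}
scene {'camera_matrix': array([[429.6659,   0.    , 247.2498],
       [  0.    , 429.6659, 195.9515],
       [  0.    ,   0.    ,   1.    ]]), 'dist_coeffs': array([-0.0825,  0.    ,  0.    ,  0.    ,  0.    ]), 'view': array([[  -0.0673,    0.9977,   -0.0042,   18.3392],
       [   0.6421,    0.0401,   -0.7656, -214.2361],
       [  -0.7637,   -0.0542,   -0.6433, 1478.8872],
       [   0.    ,    0.    ,    0.    ,    1.    ]])}
top {'camera_matrix': array([[391.8231,   0.    , 248.7571],
       [  0.    , 391.8231, 187.9782],
       [  0.    ,   0.    ,   1.    ]]), 'dist_coeffs': array([0.0359, 0.    , 0.    , 0.    , 0.    ]), 'view': array([[   0.0105,   -0.9999,   -0.0027,   13.3346],
       [  -0.9882,   -0.01  ,   -0.1528,  450.982 ],
       [   0.1527,    0.0043,   -0.9883, 1211.0979],
       [   0.    ,    0.    ,    0.    ,    1.    ]])}
wrist {'camera_matrix': array([[317.1016,   0.    , 261.9771],
       [  0.    , 317.1016, 190.3123],
       [  0.    ,   0.    ,   1.    ]]), 'dist_coeffs': array([0.0144, 0.    , 0.    , 0.    , 0.    ]), 'mount': array([[  -0.0011,   -0.9638,   -0.2667,   67.2361],
       [   1.    ,   -0.001 ,   -0.0008,   -0.1813],
       [   0.0005,   -0.2667,    0.9638, -142.1208],
       [   0.    ,    0.    ,    0.    ,    1.    ]])}
```

View pics/top0.png

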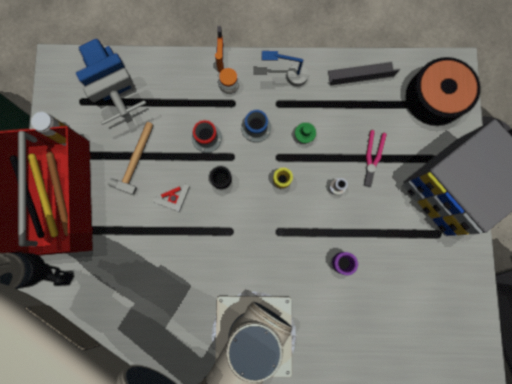

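View pics/scene0.png

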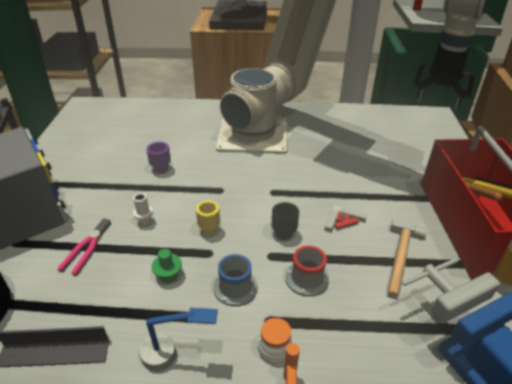

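View pics/wrist0.png

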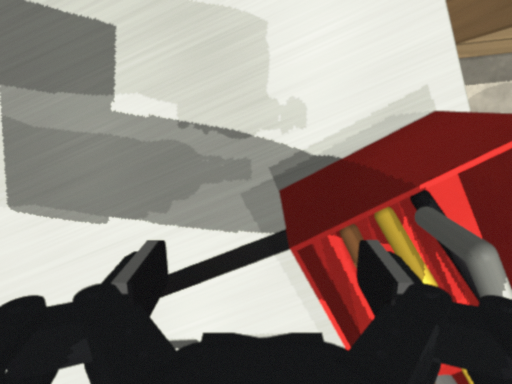

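The top view shows red port (205,132), blue port (256,122), green stopper (305,132), black (220,178), yellow (283,177), white (339,185). The purple look-alike is at (345,263), and nothing is occluded. I'll zoom in to measure.

```bash
cat > h.py <<'E'
from bench import robot, read_camera, camera_model
import cv2, numpy as np
from scipy.spatial.transform import Rotation as R
np.set_printoptions(precision=2,suppress=True)
def ray(n,uv,z,T=None):
    m=camera_model(n)
    p=cv2.undistortPoints(np.array([[uv]],float),m["camera_matrix"],m["dist_coeffs"])[0,0]
    if n=="wrist":
        M=T@m["mount"]; Rr=M[:3,:3]; c=M[:3,3]
    else:
        V=m["view"]; Rr=V[:3,:3].T; c=-Rr@V[:3,3]
    d=Rr@np.array([p[0],p[1],1]); return c+d*(z-c[2])/d[2]
def tool(s=None):
    s=s or robot.sense(); T=np.eye(4); T[:3,:3]=R.from_rotvec(s["tool_rot"]).as_matrix(); T[:3,3]=s["ee_pos"]; return T
def proj(n,P,T=None):
    m=camera_model(n)
    V=np.linalg.inv(T@m["mount"]) if n=="wrist" else m["view"]
    P=np.asarray(P,float).reshape(-1,3)
    return cv2.projectPoints(P,cv2.Rodrigues(V[:3,:3])[0],V[:3,3],m["camera_matrix"],m["dist_coeffs"])[0][:,0]
def ring(c,z,d,n=60):
    a=np.linspace(0,2*np.pi,n,endpoint=False)
    return np.stack([c[0]+d/2*np.cos(a),c[1]+d/2*np.sin(a),0*a+z],1)
E
python3 - <<'E'
from h import *
im=cv2.imread("pics/top0.png")
cv2.imwrite("pics/c1.png",cv2.resize(im[105:205,185:355],(765,450),interpolation=cv2.INTER_CUBIC))
im=cv2.imread("pics/scene0.png")
cv2.imwrite("pics/c2.png",cv2.resize(im[185:305,125:335],(788,450),interpolation=cv2.INTER_CUBIC))
for k,uv,z in [("red",(205,132),75),("blue",(256,122),75),("green",(306,131),78),("black",(220.5,177),80),("yellow",(283,177),80),("white",(339.5,184),88)]:
    print(k,ray("top",uv,z))
for k,uv,z in [("red",(310,260),75),("blue",(235,268),75),("green",(166,256),78),("black",(286,214),80),("yellow",(208,211),80),("white",(141,199),88)]:
    print(k,ray("scene",uv,z))
E
```

```text
red [621.16 157.14  75.  ]
blue [655.37  -2.84  75.  ]
green [ 626.49 -159.59   78.  ]
black [477.1  105.04  80.  ]
yellow [479.02 -87.12  80.  ]
white [ 457.59 -257.86   88.  ]
red [631.8  162.56  75.  ]
blue [664.69   0.34  75.  ]
green [ 643.17 -154.77   78.  ]
black [490.73 109.76  80.  ]
yellow [491.81 -81.65  80.  ]
white [ 466.54 -255.55   88.  ]
```

View pics/c1.png

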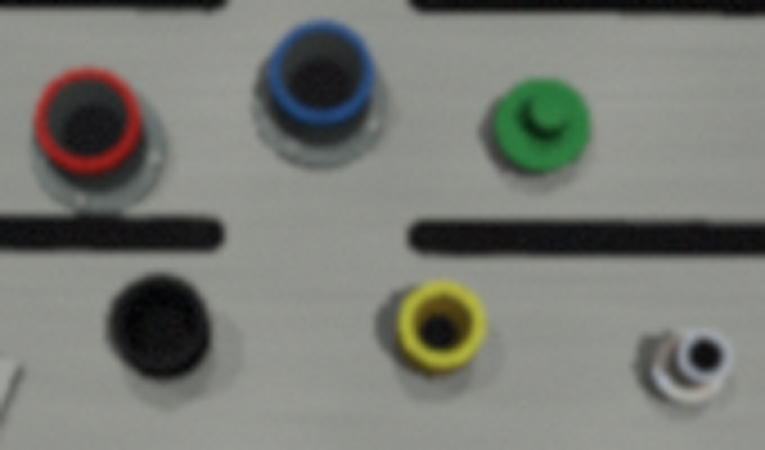

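View pics/c2.png

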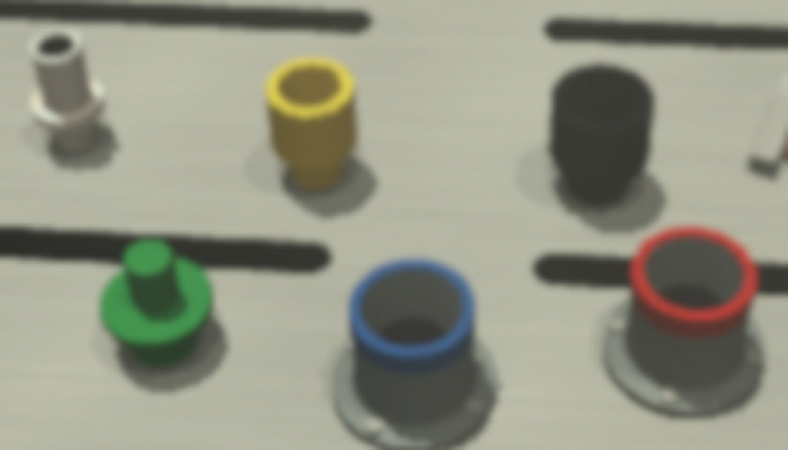

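Run:
```python
from h import *
t=lambda x,y:((x+.5)/4.5-.5+185,(y+.5)/4.5-.5+105)
s=lambda x,y:((x+.5)/3.752-.5+125,(y+.5)/3.75-.5+185)
T=dict(red=(88.5,120.5,75),blue=(321.5,73,75),greenfl=(542,125,40),green=(547,112,78),black=(160,326,80),yellow=(442,326,80),white=(705,355,88))
S=dict(red=(694,274,75),blue=(412.5,308,75),greenfl=(156.5,299,40),green=(148,258,78),black=(602,99,80),yellow=(310.5,87.5,80),white=(56,46,88))
for k in T:
    a=ray("top",t(*T[k][:2]),T[k][2]);b=ray("scene",s(*S[k][:2]),S[k][2]);print(k,a,b,a-b)
```

```text
red [623.12 159.46  75.  ] [625.1  161.96  75.  ] [-1.98 -2.5  -0.  ]
blue [659.19  -2.98  75.  ] [661.3   -0.88  75.  ] [-2.11 -2.1   0.  ]
greenfl [ 633.54 -162.01   40.  ] [ 634.91 -160.7    40.  ] [-1.37 -1.3   0.  ]
green [ 631.35 -160.16   78.  ] [ 635.92 -160.66   78.  ] [-4.57  0.5   0.  ]
black [476.92 106.06  80.  ] [480.05 107.51  80.  ] [-3.13 -1.45  0.  ]
yellow [478.84 -86.61  80.  ] [480.75 -84.7   80.  ] [-1.91 -1.91  0.  ]
white [ 459.18 -263.27   88.  ] [ 458.66 -261.36   88.  ] [ 0.52 -1.91  0.  ]
```

```bash
python3 -m pendant '[{"travel":[0.2,-0.3,-0.02],"rotation":[0,0,0],"hand":100},{"travel":[0.2,-0.3,-0.02],"rotation":[0,0,0],"hand":100},{"travel":[0.2,-0.3,-0.02],"rotation":[0,0,0],"hand":100},{"travel":[0.2,-0.3,-0.02],"rotation":[0,0,0],"hand":100},{"travel":[0.2,-0.3,-0.02],"rotation":[0,0,0],"hand":100},{"travel":[0.2,-0.3,-0.02],"rotation":[0,0,0],"hand":100},{"travel":[0.4237,-0.6693,-0.08],"rotation":[0,0,0],"hand":100},{"travel":[0.4237,-0.6693,-0.08],"rotation":[0,0,0],"hand":100},{"travel":[0.4237,-0.6693,-0.08],"rotation":[0,0,0],"hand":100},{"travel":[0.4237,-0.6693,-0.08],"rotation":[0,0,0],"hand":100},{"travel":[0.4237,-0.6693,-0.08],"rotation":[0,0,0],"hand":100},{"travel":[0.4237,-0.6693,-0.08],"rotation":[0,0,0],"hand":100},{"travel":[0.4237,-0.6693,-0.08],"rotation":[0,0,0],"hand":100},{"travel":[0.4237,-0.6693,-0.08],"rotation":[0,0,0],"hand":100},{"travel":[0.4237,-0.6693,-0.08],"rotation":[0,0,0],"hand":100},{"travel":[0.4237,-0.6693,-0.08],"rotation":[0,0,0],"hand":100},{"travel":[0.4237,-0.6693,-0.08],"rotation":[0,0,0],"hand":100}]'
python3 - <<'E'
from h import *
s=robot.sense();print(s["ee_pos"],s["tool_rot"],s["joint_pos"])
im=read_camera("wrist");T=tool(s)
for c,z,d in [((634.2,-161.2),40,70),((634.2,-161.2),78,30)]:
    for p in proj("wrist",ring(c,z,d),T): cv2.circle(im,tuple(int(round(v)) for v in p),1,(0,0,255),-1)
cv2.imwrite("pics/w1.png",im)
E
```

```text
t: 2.28
ee_pos: [634.1, -160.1, 152.1]
tool_rot: [0.611, 3.081, -0.0]
wrist_force: [-0.2, -0.1, 0.3]
gripper_width: 85.3
[ 634.07 -160.09  152.1 ] [ 0.61  3.08 -0.  ] [-0.38  0.46  0.13  1.24  0.    0.02]
```

View pics/w1.png

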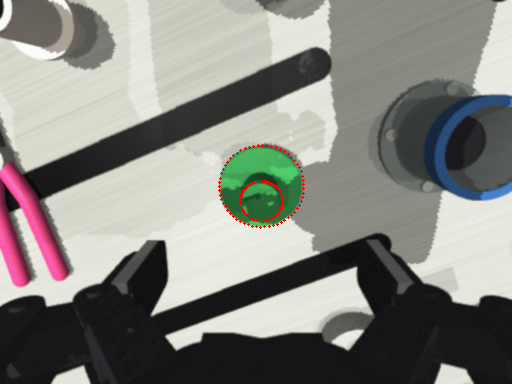

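The model rings drawn from the measured centre sit exactly on the flange (262,186) and knob (262,200), so the measurement holds. Descending to grip the knob.

```bash
python3 -m pendant '[{"travel":[0,-0.001,-0.03],"rotation":[0,0,0],"hand":100},{"travel":[0,-0.001,-0.06],"rotation":[0,0,0],"hand":100},{"travel":[0,-0.001,-0.09],"rotation":[0,0,0],"hand":100},{"travel":[0,-0.001,-0.105],"rotation":[0,0,0],"hand":100},{"travel":[0,-0.001,-0.105],"rotation":[0,0,0],"hand":100},{"travel":[0,-0.001,-0.105],"rotation":[0,0,0],"hand":0},{"travel":[0,-0.001,-0.105],"rotation":[0,0,0],"hand":0},{"travel":[0,-0.001,-0.105],"rotation":[0,0,0],"hand":0},{"travel":[0,-0.001,-0.105],"rotation":[0,0,0],"hand":0},{"travel":[0,-0.001,-0.105],"rotation":[0,0,0],"hand":0},{"travel":[0,-0.001,-0.105],"rotation":[0,0,0],"hand":0},{"travel":[0,-0.001,-0.105],"rotation":[0,0,0],"hand":0},{"travel":[0,-0.001,-0.105],"rotation":[0,0,0],"hand":0}]'
```

```text
t: 3.95
ee_pos: [634.6, -162.3, 47.2]
tool_rot: [0.613, 3.08, -0.0]
wrist_force: [-0.7, 0.3, 5.8]
gripper_width: 28.4
```

```bash
python3 -m pendant '[{"travel":[0,0,0.01],"rotation":[0,0,0],"hand":0},{"travel":[0,0,0.03],"rotation":[0,0,0],"hand":0},{"travel":[0,0,0.06],"rotation":[0,0,0],"hand":0},{"travel":[0,0,0.09],"rotation":[0,0,0],"hand":0},{"travel":[0,0,0.11],"rotation":[0,0,0],"hand":0},{"travel":[-0.001,0.02,0.11],"rotation":[0,0,0],"hand":0},{"travel":[-0.002,0.06,0.11],"rotation":[0,0,0],"hand":0},{"travel":[-0.003,0.10,0.11],"rotation":[0,0,0],"hand":0},{"travel":[-0.004,0.14,0.11],"rotation":[0,0,0],"hand":0},{"travel":[-0.005,0.18,0.11],"rotation":[0,0,0],"hand":0},{"travel":[-0.006,0.22,0.11],"rotation":[0,0,0],"hand":0},{"travel":[-0.008,0.26,0.11],"rotation":[0,0,0],"hand":0},{"travel":[-0.009,0.29,0.11],"rotation":[0,0,0],"hand":0},{"travel":[-0.010,0.31,0.11],"rotation":[0,0,0],"hand":0},{"travel":[-0.010,0.322,0.11],"rotation":[0,0,0],"hand":0},{"travel":[-0.010,0.322,0.11],"rotation":[0,0,0],"hand":0},{"travel":[-0.010,0.322,0.11],"rotation":[0,0,0],"hand":0}]'
cat > look.py <<'E'
from h import *
import sys
# usage: look.py outname  ring specs "x,y,z,d"
s=robot.sense();print(s["t"],s["ee_pos"],s["wrist_force"],s["gripper_width"])
T=tool(s)
out=[]
for n in sys.argv[2].split("+"):
    s=robot.sense(); T=tool(s); im=read_camera(n)
    raw=im.copy()
    k=3
    P=[]
    for a in sys.argv[3:]:
        x,y,z,d=map(float,a.split(",")); P.append(proj(n,ring((x,y),z,d),T))
    allp=np.concatenate(P); c=allp.mean(0)
    if n=="wrist":
        for p in P:
            for q in p: cv2.circle(im,tuple(int(round(v)) for v in q),1,(255,0,255),-1)
        out.append(cv2.resize(im,(400,300)) if "+" in sys.argv[2] else im); continue
    x0=int(np.clip(c[0]-50,0,412));y0=int(np.clip(c[1]-56,0,384-112))
    w=cv2.resize(im[y0:y0+112,x0:x0+100],None,fx=4,fy=4,interpolation=cv2.INTER_CUBIC)
    for p in P:
        for q in p: cv2.circle(w,(int((q[0]+.5-x0)*4),int((q[1]+.5-y0)*4)),1,(255,0,255),-1)
    out.append(w)
H=max(o.shape[0] for o in out)
out=[cv2.copyMakeBorder(o,0,H-o.shape[0],0,0,cv2.BORDER_CONSTANT) for o in out]
cv2.imwrite("pics/%s.png"%sys.argv[1],np.hstack(out))
E
python3 look.py a1 top+scene 624.1,160.7,75,72 624.1,160.7,150,70
```

```text
t: 6.08
ee_pos: [624.3, 159.0, 156.2]
tool_rot: [-0.614, -3.081, 0.0]
wrist_force: [-0.0, 1.1, -1.2]
gripper_width: 28.7
6.075 [624.33 159.01 156.16] [-0.04  1.12 -1.24] 28.71565477268376
```

View pics/a1.png

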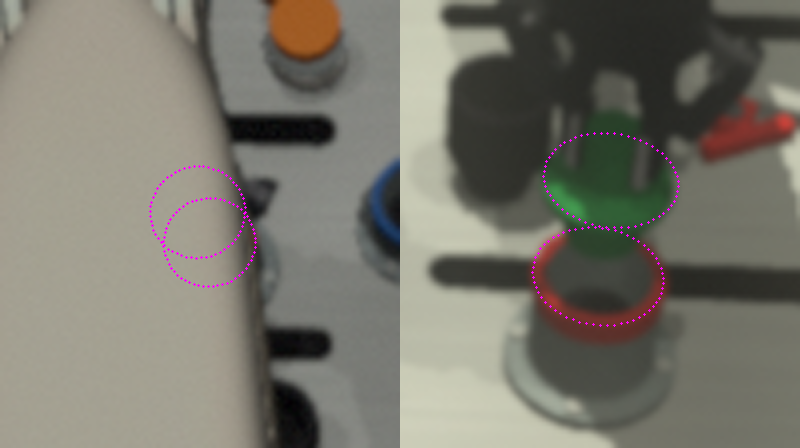

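```bash
python3 -m pendant '[{"travel":[0,0.001,-0.015],"rotation":[0,0,0],"hand":0},{"travel":[0,0.001,-0.03],"rotation":[0,0,0],"hand":0},{"travel":[0,0.001,-0.04],"rotation":[0,0,0],"hand":0},{"travel":[0,0.001,-0.048],"rotation":[0,0,0],"hand":0},{"travel":[0,0.001,-0.055],"rotation":[0,0,0],"hand":0},{"travel":[0,0.001,-0.059],"rotation":[0,0,0],"hand":0},{"travel":[0,0.001,-0.062],"rotation":[0,0,0],"hand":0},{"travel":[0,0.001,-0.064],"rotation":[0,0,0],"hand":0},{"travel":[0,0.001,-0.064],"rotation":[0,0,0],"hand":0}]'
python3 look.py a2 scene+wrist 624.1,160.7,75,72 624.1,160.7,83,70
```

```text
t: 7.3
ee_pos: [624.2, 160.8, 92.3]
tool_rot: [0.613, 3.081, 0.0]
wrist_force: [-0.5, -0.5, -1.5]
gripper_width: 28.4
7.3 [624.23 160.84  92.31] [-0.49 -0.45 -1.45] 28.4121848302003
```

View pics/a2.png

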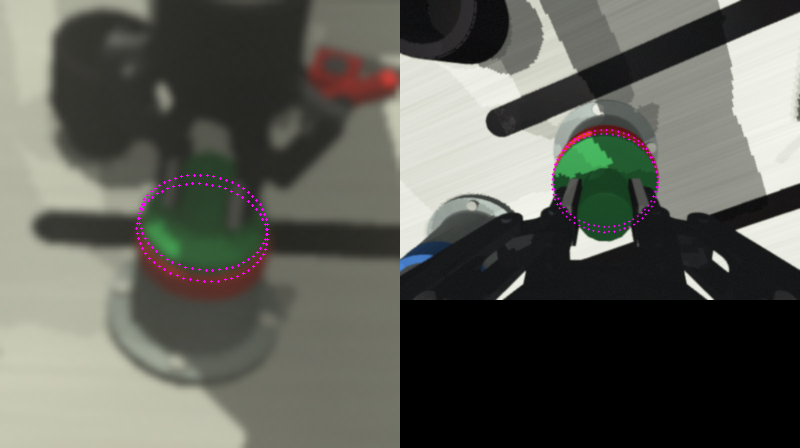

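Aligned, no contact yet, about 2 mm left. Creeping down to contact.

```bash
python3 -m pendant '[{"travel":[0,0,-0.001],"rotation":[0,0,0],"hand":0},{"travel":[0,0,-0.002],"rotation":[0,0,0],"hand":0},{"travel":[0,0,-0.0025],"rotation":[0,0,0],"hand":0},{"travel":[0,0,-0.0025],"rotation":[0,0,0],"hand":0}]'
```

```text
t: 7.9
ee_pos: [624.3, 160.8, 90.2]
tool_rot: [0.613, 3.081, 0.0]
wrist_force: [-2.5, -0.7, 5.1]
gripper_width: 28.5
```

```bash
python3 -m pendant '[{"travel":[0,0,-0.001],"rotation":[0,0,0],"hand":0},{"travel":[0,0,-0.001],"rotation":[0,0,0],"hand":0}]'; python3 -m pendant '[{"travel":[0,0,0],"rotation":[0,0,0],"hand":30},{"travel":[0,0,0],"rotation":[0,0,0],"hand":45},{"travel":[0,0,0],"rotation":[0,0,0],"hand":100},{"travel":[0,0,0],"rotation":[0,0,0],"hand":100},{"travel":[0,0,0],"rotation":[0,0,0],"hand":100},{"travel":[0,0,0],"rotation":[0,0,0],"hand":100},{"travel":[0,0,0.02],"rotation":[0,0,0],"hand":100},{"travel":[0,0,0.05],"rotation":[0,0,0],"hand":100},{"travel":[0,0,0.09],"rotation":[0,0,0],"hand":100},{"travel":[0,0,0.09],"rotation":[0,0,0],"hand":100},{"travel":[0,0,0.09],"rotation":[0,0,0],"hand":100}]'
python3 look.py a3 scene+wrist 624.1,160.7,75,72 624.1,160.7,83,70 478.5,106.8,80,68
```

```text
t: 8.15
ee_pos: [624.3, 160.9, 90.1]
tool_rot: [0.613, 3.08, 0.001]
wrist_force: [-3.5, -0.0, 12.3]
gripper_width: 28.6
t: 9.52
ee_pos: [624.0, 160.7, 178.2]
tool_rot: [-0.613, -3.081, 0.0]
wrist_force: [-0.0, -0.5, -0.7]
gripper_width: 85.6
9.525 [624.01 160.74 178.24] [-0.02 -0.47 -0.75] 85.63914196085105
```

View pics/a3.png

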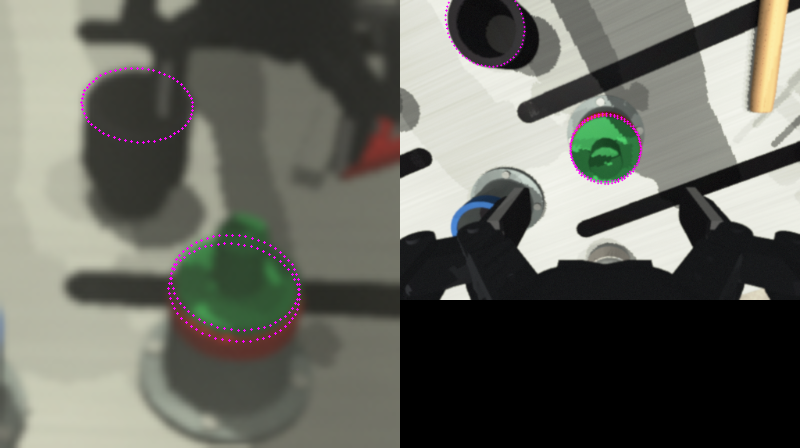

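Stopper is flush on the rim and coaxial. The black adapter's ring also matches. Fetching it.

```bash
python3 -m pendant '[{"travel":[-0.05,-0.018,0],"rotation":[0,0,0],"hand":100},{"travel":[-0.1,-0.036,0],"rotation":[0,0,0],"hand":100},{"travel":[-0.1455,-0.054,0],"rotation":[0,0,0],"hand":100},{"travel":[-0.1455,-0.054,0],"rotation":[0,0,0],"hand":100},{"travel":[-0.1455,-0.054,-0.03],"rotation":[0,0,0],"hand":100},{"travel":[-0.1455,-0.054,-0.03],"rotation":[0,0,0],"hand":100}]'
python3 look.py a4 wrist 478.5,106.8,80,68
```

```text
t: 10.38
ee_pos: [478.0, 106.8, 146.9]
tool_rot: [-0.612, -3.077, 0.001]
wrist_force: [0.1, 0.5, -0.3]
gripper_width: 85.1
10.375 [477.97 106.8  146.93] [ 0.12  0.54 -0.35] 85.14680552046971
```

View pics/a4.png

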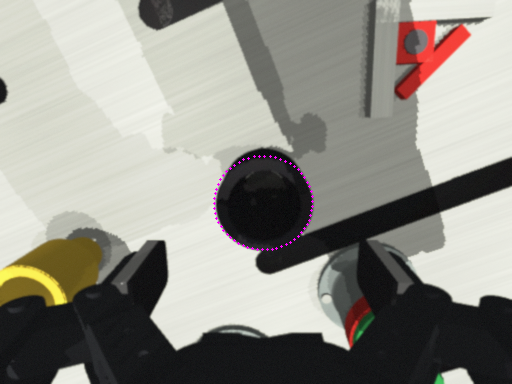

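```bash
python3 -m pendant '[{"travel":[0,0,-0.03],"rotation":[0,0,0],"hand":100},{"travel":[0,0,-0.06],"rotation":[0,0,0],"hand":100},{"travel":[0,0,-0.085],"rotation":[0,0,0],"hand":100},{"travel":[0,0,-0.105],"rotation":[0,0,0],"hand":100},{"travel":[0,0,-0.115],"rotation":[0,0,0],"hand":100},{"travel":[0,0,-0.115],"rotation":[0,0,0],"hand":100},{"travel":[0,0,-0.115],"rotation":[0,0,0],"hand":0},{"travel":[0,0,-0.115],"rotation":[0,0,0],"hand":0},{"travel":[0,0,-0.115],"rotation":[0,0,0],"hand":0},{"travel":[0,0,-0.115],"rotation":[0,0,0],"hand":0},{"travel":[0,0,-0.115],"rotation":[0,0,0],"hand":0},{"travel":[0,0,-0.115],"rotation":[0,0,0],"hand":0}]'
```

```text
t: 11.92
ee_pos: [479.5, 106.9, 35.2]
tool_rot: [0.613, 3.079, 0.001]
wrist_force: [-1.4, -0.3, 5.1]
gripper_width: 67.6
```

```bash
python3 -m pendant '[{"travel":[0,0,0.01],"rotation":[0,0,0],"hand":0},{"travel":[0,0,0.03],"rotation":[0,0,0],"hand":0},{"travel":[0,0,0.06],"rotation":[0,0,0],"hand":0},{"travel":[0,0,0.09],"rotation":[0,0,0],"hand":0},{"travel":[0,0,0.11],"rotation":[0,0,0],"hand":0},{"travel":[0.015,-0.009,0.11],"rotation":[0,0,0],"hand":0},{"travel":[0.045,-0.027,0.11],"rotation":[0,0,0],"hand":0},{"travel":[0.08,-0.048,0.11],"rotation":[0,0,0],"hand":0},{"travel":[0.115,-0.069,0.11],"rotation":[0,0,0],"hand":0},{"travel":[0.145,-0.087,0.11],"rotation":[0,0,0],"hand":0},{"travel":[0.17,-0.102,0.11],"rotation":[0,0,0],"hand":0},{"travel":[0.1815,-0.1087,0.11],"rotation":[0,0,0],"hand":0},{"travel":[0.1815,-0.1087,0.11],"rotation":[0,0,0],"hand":0},{"travel":[0.1815,-0.1087,0.11],"rotation":[0,0,0],"hand":0}]'
python3 look.py a5 scene+wrist 660.2,-1.9,75,72 660.2,-1.9,190,68
```

```text
t: 13.68
ee_pos: [659.5, -1.4, 143.7]
tool_rot: [-0.612, -3.081, -0.0]
wrist_force: [-0.9, -0.0, -0.3]
gripper_width: 67.5
13.675 [659.5   -1.41 143.72] [-0.93 -0.03 -0.3 ] 67.48499330404519
```

View pics/a5.png

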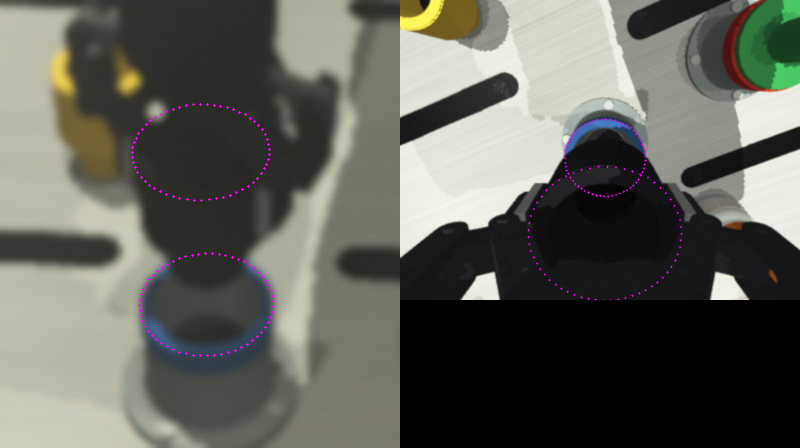

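Run:
```python
import cv2,numpy as np
im=cv2.imread("pics/a5.png"); im=(255*(im/255.)**0.45).astype(np.uint8)
cv2.imwrite("pics/a5b.png",im)
```

```text
(no output)
```

View pics/a5b.png

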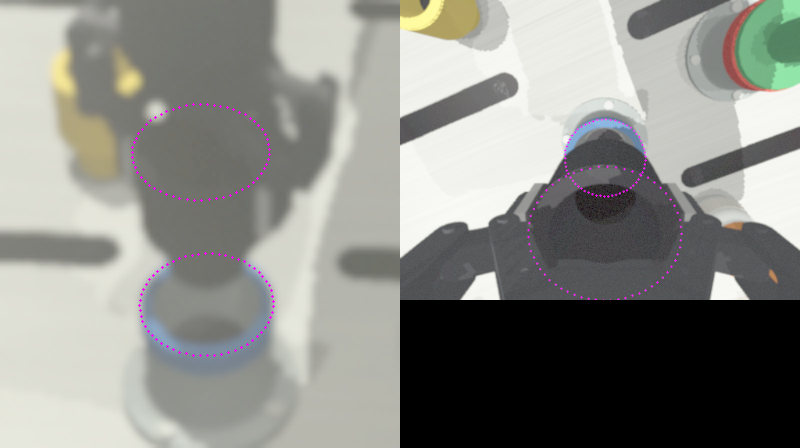

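```bash
python3 -m pendant '[{"travel":[0,0,-0.015],"rotation":[0,0,0],"hand":0},{"travel":[0,0,-0.03],"rotation":[0,0,0],"hand":0},{"travel":[0,0,-0.04],"rotation":[0,0,0],"hand":0},{"travel":[0,0,-0.048],"rotation":[0,0,0],"hand":0},{"travel":[0,0,-0.055],"rotation":[0,0,0],"hand":0},{"travel":[0,0,-0.059],"rotation":[0,0,0],"hand":0},{"travel":[0,0,-0.062],"rotation":[0,0,0],"hand":0},{"travel":[0,0,-0.062],"rotation":[0,0,0],"hand":0}]'
python3 look.py a6 scene+wrist 660.2,-1.9,75,72 660.2,-1.9,126,68
```

```text
t: 14.78
ee_pos: [660.2, -1.9, 81.8]
tool_rot: [0.613, 3.081, -0.0]
wrist_force: [1.0, 0.1, -0.0]
gripper_width: 67.6
14.775 [660.24  -1.91  81.75] [ 0.99  0.15 -0.01] 67.58718139854525
```

View pics/a6.png

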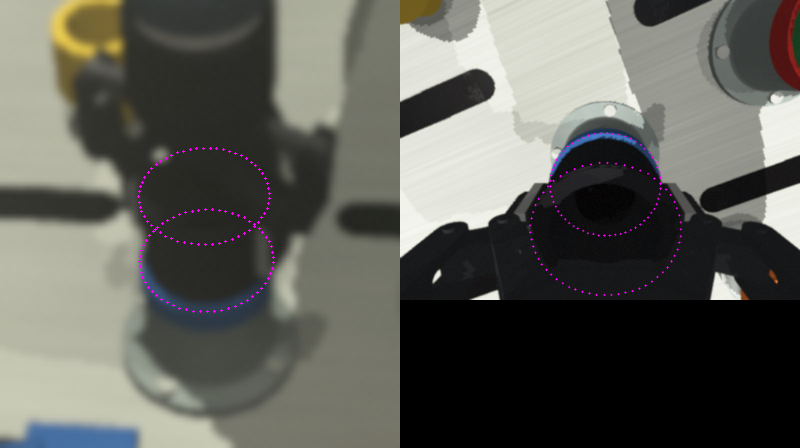

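```bash
python3 -m pendant '[{"travel":[0,0,-0.001],"rotation":[0,0,0],"hand":0},{"travel":[0,0,-0.002],"rotation":[0,0,0],"hand":0},{"travel":[0,0,-0.003],"rotation":[0,0,0],"hand":0},{"travel":[0,0,-0.004],"rotation":[0,0,0],"hand":0},{"travel":[0,0,-0.004],"rotation":[0,0,0],"hand":0}]'
```

```text
t: 15.5
ee_pos: [660.2, -1.9, 78.3]
tool_rot: [0.613, 3.081, -0.0]
wrist_force: [-1.8, -0.5, 4.5]
gripper_width: 67.9
```

Contact at the expected height (78.3 vs 78.2). A slight press, then release.

```bash
python3 -m pendant '[{"travel":[0,0,-0.001],"rotation":[0,0,0],"hand":0},{"travel":[0,0,-0.0015],"rotation":[0,0,0],"hand":0},{"travel":[0,0,-0.0015],"rotation":[0,0,0],"hand":0}]'; python3 -m pendant '[{"travel":[0,0,0],"rotation":[0,0,0],"hand":82},{"travel":[0,0,0],"rotation":[0,0,0],"hand":90},{"travel":[0,0,0],"rotation":[0,0,0],"hand":100},{"travel":[0,0,0],"rotation":[0,0,0],"hand":100},{"travel":[0,0,0],"rotation":[0,0,0],"hand":100},{"travel":[0,0,0.02],"rotation":[0,0,0],"hand":100},{"travel":[0,0,0.05],"rotation":[0,0,0],"hand":100},{"travel":[0,0,0.09],"rotation":[0,0,0],"hand":100},{"travel":[0,0,0.11],"rotation":[0,0,0],"hand":100},{"travel":[0,0,0.11],"rotation":[0,0,0],"hand":100}]'
python3 look.py a7 scene+wrist 660.2,-1.9,75,72 660.2,-1.9,123,68 479.8,-85.6,80,59
```

```text
t: 15.88
ee_pos: [660.3, -1.9, 78.2]
tool_rot: [0.613, 3.079, -0.0]
wrist_force: [-5.0, 0.6, 14.8]
gripper_width: 67.7
t: 17.12
ee_pos: [661.0, -1.9, 187.8]
tool_rot: [0.612, 3.078, 0.0]
wrist_force: [0.3, -0.2, -0.6]
gripper_width: 85.6
17.125 [660.95  -1.95 187.82] [ 0.29 -0.25 -0.59] 85.61798502375822
```

View pics/a7.png

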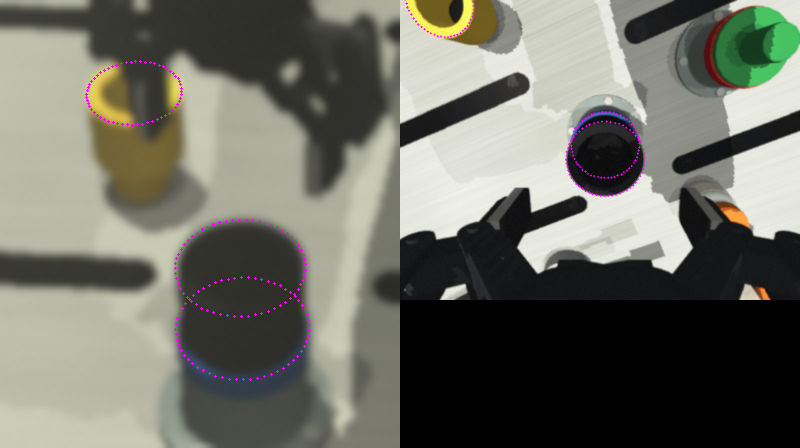

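Black is seated, with its top ring matching at z=123. Fetching yellow.

```bash
python3 -m pendant '[{"travel":[-0.05,-0.023,0],"rotation":[0,0,0],"hand":100},{"travel":[-0.1,-0.046,0],"rotation":[0,0,0],"hand":100},{"travel":[-0.15,-0.07,0],"rotation":[0,0,0],"hand":100},{"travel":[-0.1805,-0.0837,0],"rotation":[0,0,0],"hand":100},{"travel":[-0.1805,-0.0837,0],"rotation":[0,0,0],"hand":100},{"travel":[-0.1805,-0.0837,-0.04],"rotation":[0,0,0],"hand":100},{"travel":[-0.1805,-0.0837,-0.04],"rotation":[0,0,0],"hand":100}]'
python3 look.py a8 wrist 479.8,-85.6,80,59
```

```text
t: 18.1
ee_pos: [478.5, -84.8, 143.7]
tool_rot: [-0.612, -3.076, -0.002]
wrist_force: [-0.0, 1.3, -0.1]
gripper_width: 85.4
18.1 [478.48 -84.81 143.67] [-0.04  1.29 -0.14] 85.38577351929308
```

View pics/a8.png

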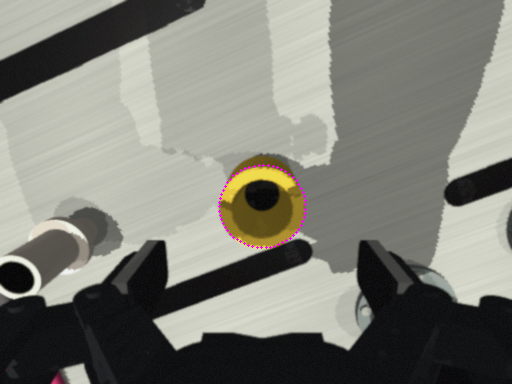

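```bash
python3 -m pendant '[{"travel":[0,0,-0.03],"rotation":[0,0,0],"hand":100},{"travel":[0,0,-0.06],"rotation":[0,0,0],"hand":100},{"travel":[0,0,-0.085],"rotation":[0,0,0],"hand":100},{"travel":[0,0,-0.105],"rotation":[0,0,0],"hand":100},{"travel":[0,0,-0.112],"rotation":[0,0,0],"hand":100},{"travel":[0,0,-0.112],"rotation":[0,0,0],"hand":100},{"travel":[0,0,-0.112],"rotation":[0,0,0],"hand":0},{"travel":[0,0,-0.112],"rotation":[0,0,0],"hand":0},{"travel":[0,0,-0.112],"rotation":[0,0,0],"hand":0},{"travel":[0,0,-0.112],"rotation":[0,0,0],"hand":0},{"travel":[0,0,-0.112],"rotation":[0,0,0],"hand":0},{"travel":[0,0,-0.112],"rotation":[0,0,0],"hand":0}]'
```

```text
t: 19.65
ee_pos: [480.4, -85.8, 35.6]
tool_rot: [0.613, 3.079, -0.001]
wrist_force: [-1.5, 1.3, 8.0]
gripper_width: 58.2
```

```bash
python3 -m pendant '[{"travel":[0,0,0.01],"rotation":[0,0,0],"hand":0},{"travel":[0,0,0.03],"rotation":[0,0,0],"hand":0},{"travel":[0,0,0.06],"rotation":[0,0,0],"hand":0},{"travel":[0,0,0.1],"rotation":[0,0,0],"hand":0},{"travel":[0,0,0.135],"rotation":[0,0,0],"hand":0},{"travel":[0,0,0.155],"rotation":[0,0,0],"hand":0},{"travel":[0.015,0.007,0.155],"rotation":[0,0,0],"hand":0},{"travel":[0.045,0.021,0.155],"rotation":[0,0,0],"hand":0},{"travel":[0.08,0.037,0.155],"rotation":[0,0,0],"hand":0},{"travel":[0.115,0.053,0.155],"rotation":[0,0,0],"hand":0},{"travel":[0.145,0.067,0.155],"rotation":[0,0,0],"hand":0},{"travel":[0.17,0.079,0.155],"rotation":[0,0,0],"hand":0},{"travel":[0.1805,0.0837,0.155],"rotation":[0,0,0],"hand":0},{"travel":[0.1805,0.0837,0.155],"rotation":[0,0,0],"hand":0},{"travel":[0.1805,0.0837,0.155],"rotation":[0,0,0],"hand":0}]'
python3 look.py a9 scene+wrist 660.2,-1.9,123,68 660.2,-1.9,233,59
```

```text
t: 21.52
ee_pos: [659.6, -2.1, 189.1]
tool_rot: [-0.613, -3.08, 0.0]
wrist_force: [0.1, -0.8, -1.4]
gripper_width: 58.3
21.525 [659.57  -2.12 189.14] [ 0.14 -0.79 -1.45] 58.33156118540699
```

View pics/a9.png

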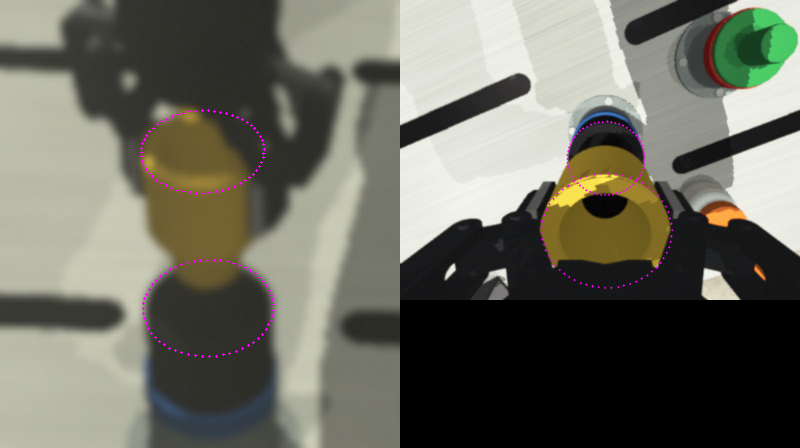

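```bash
python3 -m pendant '[{"travel":[0,0,-0.015],"rotation":[0,0,0],"hand":0},{"travel":[0,0,-0.028],"rotation":[0,0,0],"hand":0},{"travel":[0,0,-0.038],"rotation":[0,0,0],"hand":0},{"travel":[0,0,-0.046],"rotation":[0,0,0],"hand":0},{"travel":[0,0,-0.052],"rotation":[0,0,0],"hand":0},{"travel":[0,0,-0.056],"rotation":[0,0,0],"hand":0},{"travel":[0,0,-0.059],"rotation":[0,0,0],"hand":0},{"travel":[0,0,-0.059],"rotation":[0,0,0],"hand":0}]'
python3 look.py a10 scene+wrist 660.2,-1.9,123,68 660.2,-1.9,174,59
```

```text
t: 22.62
ee_pos: [660.2, -1.9, 130.2]
tool_rot: [-0.613, -3.081, -0.0]
wrist_force: [-0.9, -1.2, -0.8]
gripper_width: 58.4
22.625 [660.21  -1.87 130.21] [-0.88 -1.19 -0.78] 58.387150195754224
```

View pics/a10.png

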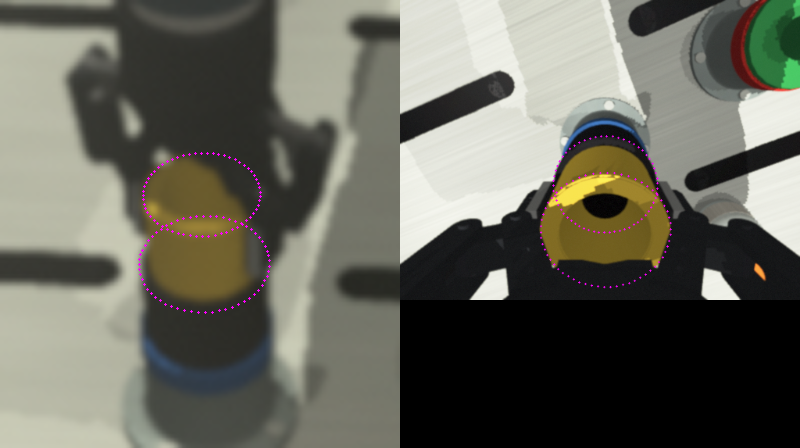

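```bash
python3 -m pendant '[{"travel":[0,0,-0.001],"rotation":[0,0,0],"hand":0},{"travel":[0,0,-0.002],"rotation":[0,0,0],"hand":0},{"travel":[0,0,-0.003],"rotation":[0,0,0],"hand":0},{"travel":[0,0,-0.004],"rotation":[0,0,0],"hand":0},{"travel":[0,0,-0.004],"rotation":[0,0,0],"hand":0}]'
```

```text
t: 23.35
ee_pos: [660.2, -1.9, 126.7]
tool_rot: [0.613, 3.081, 0.0]
wrist_force: [-2.2, -0.2, 2.9]
gripper_width: 59.0
```

Contact at the expected 126.6. Press slightly and release.

```bash
python3 -m pendant '[{"travel":[0,0,-0.001],"rotation":[0,0,0],"hand":0},{"travel":[0,0,-0.0015],"rotation":[0,0,0],"hand":0},{"travel":[0,0,-0.0015],"rotation":[0,0,0],"hand":0}]'; python3 -m pendant '[{"travel":[0,0,0],"rotation":[0,0,0],"hand":72},{"travel":[0,0,0],"rotation":[0,0,0],"hand":80},{"travel":[0,0,0],"rotation":[0,0,0],"hand":100},{"travel":[0,0,0],"rotation":[0,0,0],"hand":100},{"travel":[0,0,0],"rotation":[0,0,0],"hand":100},{"travel":[0,0,0.02],"rotation":[0,0,0],"hand":100},{"travel":[0,0,0.05],"rotation":[0,0,0],"hand":100},{"travel":[0,0,0.08],"rotation":[0,0,0],"hand":100},{"travel":[0,0,0.08],"rotation":[0,0,0],"hand":100}]'
python3 look.py a11 scene+wrist 660.2,-1.9,123,68 660.2,-1.9,171,59
```

```text
t: 23.72
ee_pos: [660.3, -1.9, 126.6]
tool_rot: [0.613, 3.079, 0.0]
wrist_force: [-4.2, 0.2, 12.6]
gripper_width: 58.5
t: 24.85
ee_pos: [661.2, -2.0, 207.3]
tool_rot: [0.612, 3.077, 0.001]
wrist_force: [0.8, -0.6, -0.5]
gripper_width: 85.3
24.85 [661.23  -2.   207.29] [ 0.77 -0.6  -0.49] 85.28279712712882
```

View pics/a11.png

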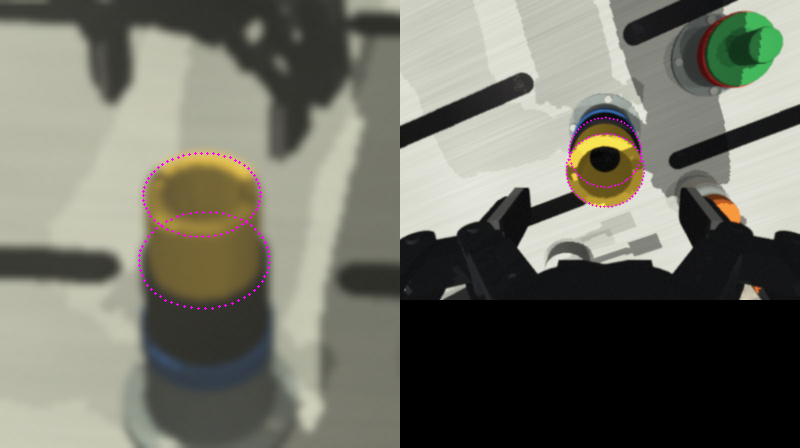

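Yellow is seated coaxially (rings match at z=123 and z=171). Fetching the white nozzle.

```bash
python3 -m pendant '[{"travel":[-0.035,-0.045,0],"rotation":[0,0,0],"hand":100},{"travel":[-0.07,-0.09,0],"rotation":[0,0,0],"hand":100},{"travel":[-0.105,-0.136,0],"rotation":[0,0,0],"hand":100},{"travel":[-0.14,-0.181,0],"rotation":[0,0,0],"hand":100},{"travel":[-0.175,-0.226,-0.02],"rotation":[0,0,0],"hand":100},{"travel":[-0.2012,-0.2604,-0.05],"rotation":[0,0,0],"hand":100},{"travel":[-0.2012,-0.2604,-0.05],"rotation":[0,0,0],"hand":100},{"travel":[-0.2012,-0.2604,-0.05],"rotation":[0,0,0],"hand":100}]'
python3 look.py a12 wrist 459,-262.3,88,34 459,-262.3,40,50
```

```text
t: 25.95
ee_pos: [459.0, -262.1, 154.4]
tool_rot: [-0.614, -3.08, -0.001]
wrist_force: [0.8, -0.5, 0.4]
gripper_width: 85.8
25.95 [ 458.95 -262.08  154.37] [ 0.76 -0.53  0.36] 85.8068942301702
```

View pics/a12.png

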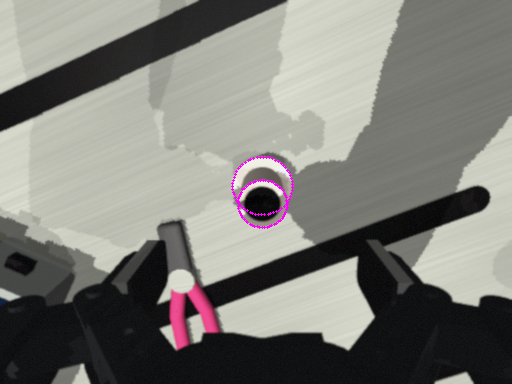

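Rings sit on the pipe mouth (262,204) and flange (263,186). The pliers at (180,280) are only 16 mm high, below the fingertips. Descending.

```bash
python3 -m pendant '[{"travel":[0,0,-0.03],"rotation":[0,0,0],"hand":100},{"travel":[0,0,-0.06],"rotation":[0,0,0],"hand":100},{"travel":[0,0,-0.09],"rotation":[0,0,0],"hand":100},{"travel":[0,0,-0.107],"rotation":[0,0,0],"hand":100},{"travel":[0,0,-0.107],"rotation":[0,0,0],"hand":100},{"travel":[0,0,-0.107],"rotation":[0,0,0],"hand":0},{"travel":[0,0,-0.107],"rotation":[0,0,0],"hand":0},{"travel":[0,0,-0.107],"rotation":[0,0,0],"hand":0},{"travel":[0,0,-0.107],"rotation":[0,0,0],"hand":0},{"travel":[0,0,-0.107],"rotation":[0,0,0],"hand":0},{"travel":[0,0,-0.107],"rotation":[0,0,0],"hand":0},{"travel":[0,0,-0.107],"rotation":[0,0,0],"hand":0},{"travel":[0,0,-0.107],"rotation":[0,0,0],"hand":0}]'
```

```text
t: 27.62
ee_pos: [459.4, -262.5, 48.7]
tool_rot: [0.613, 3.08, -0.001]
wrist_force: [0.3, 1.7, 6.1]
gripper_width: 32.6
```

```bash
python3 -m pendant '[{"travel":[0,0,0.01],"rotation":[0,0,0],"hand":0},{"travel":[0,0,0.03],"rotation":[0,0,0],"hand":0},{"travel":[0,0,0.06],"rotation":[0,0,0],"hand":0},{"travel":[0,0,0.1],"rotation":[0,0,0],"hand":0},{"travel":[0,0,0.14],"rotation":[0,0,0],"hand":0},{"travel":[0,0,0.18],"rotation":[0,0,0],"hand":0},{"travel":[0,0,0.2],"rotation":[0,0,0],"hand":0},{"travel":[0.012,0.016,0.2],"rotation":[0,0,0],"hand":0},{"travel":[0.035,0.045,0.2],"rotation":[0,0,0],"hand":0},{"travel":[0.06,0.078,0.2],"rotation":[0,0,0],"hand":0},{"travel":[0.085,0.11,0.2],"rotation":[0,0,0],"hand":0},{"travel":[0.11,0.142,0.2],"rotation":[0,0,0],"hand":0},{"travel":[0.135,0.175,0.2],"rotation":[0,0,0],"hand":0},{"travel":[0.16,0.207,0.2],"rotation":[0,0,0],"hand":0},{"travel":[0.18,0.233,0.2],"rotation":[0,0,0],"hand":0},{"travel":[0.195,0.252,0.2],"rotation":[0,0,0],"hand":0},{"travel":[0.2012,0.2604,0.2],"rotation":[0,0,0],"hand":0},{"travel":[0.2012,0.2604,0.2],"rotation":[0,0,0],"hand":0},{"travel":[0.2012,0.2604,0.2],"rotation":[0,0,0],"hand":0}]'
python3 look.py a13 scene+wrist 660.2,-1.9,171,59 660.2,-1.9,240,50
```

```text
t: 30.0
ee_pos: [659.8, -2.6, 248.0]
tool_rot: [0.614, 3.081, -0.0]
wrist_force: [-0.6, 0.3, -1.8]
gripper_width: 32.8
30.0 [659.77  -2.65 248.05] [-0.65  0.31 -1.81] 32.840652281258905
```

View pics/a13.png

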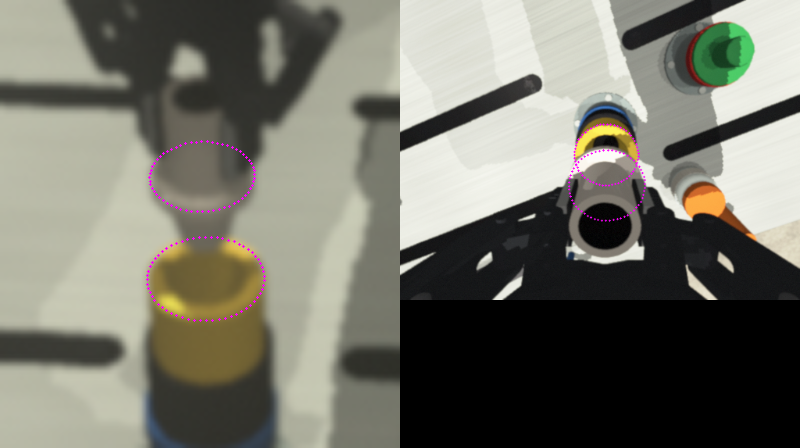

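```bash
python3 -m pendant '[{"travel":[0,0,-0.015],"rotation":[0,0,0],"hand":0},{"travel":[0,0,-0.028],"rotation":[0,0,0],"hand":0},{"travel":[0,0,-0.038],"rotation":[0,0,0],"hand":0},{"travel":[0,0,-0.046],"rotation":[0,0,0],"hand":0},{"travel":[0,0,-0.052],"rotation":[0,0,0],"hand":0},{"travel":[0,0,-0.056],"rotation":[0,0,0],"hand":0},{"travel":[0,0,-0.057],"rotation":[0,0,0],"hand":0},{"travel":[0,0,-0.057],"rotation":[0,0,0],"hand":0}]'
python3 look.py a14 scene+wrist 660.2,-1.9,171,59 660.2,-1.9,182,50
```

```text
t: 31.1
ee_pos: [660.3, -1.9, 191.0]
tool_rot: [0.613, 3.081, 0.0]
wrist_force: [-0.2, 0.5, -0.9]
gripper_width: 32.8
31.1 [660.3   -1.9  190.97] [-0.21  0.54 -0.89] 32.78675505058622
```

View pics/a14.png

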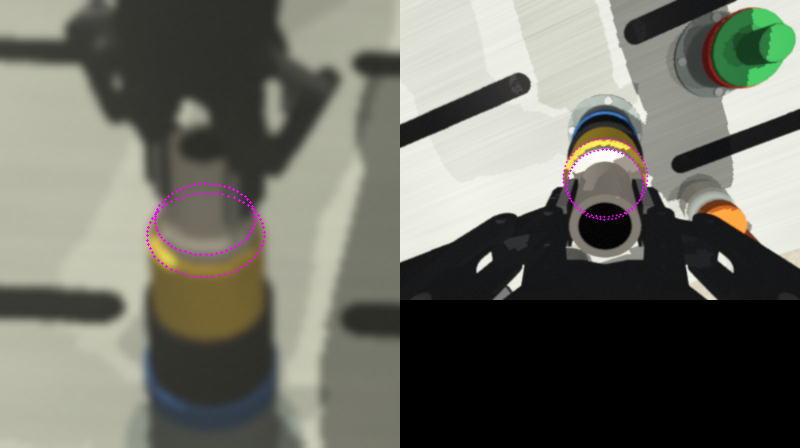

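```bash
python3 -m pendant '[{"travel":[0,0,-0.001],"rotation":[0,0,0],"hand":0},{"travel":[0,0,-0.002],"rotation":[0,0,0],"hand":0},{"travel":[0,0,-0.003],"rotation":[0,0,0],"hand":0},{"travel":[0,0,-0.004],"rotation":[0,0,0],"hand":0},{"travel":[0,0,-0.004],"rotation":[0,0,0],"hand":0}]'
```

```text
t: 31.82
ee_pos: [660.3, -1.9, 187.7]
tool_rot: [0.613, 3.08, -0.0]
wrist_force: [-1.7, 0.2, 4.9]
gripper_width: 33.0
```

```bash
python3 -m pendant '[{"travel":[0,0,-0.001],"rotation":[0,0,0],"hand":0},{"travel":[0,0,-0.001],"rotation":[0,0,0],"hand":0}]'; python3 -m pendant '[{"travel":[0,0,0],"rotation":[0,0,0],"hand":42},{"travel":[0,0,0],"rotation":[0,0,0],"hand":55},{"travel":[0,0,0],"rotation":[0,0,0],"hand":100},{"travel":[0,0,0],"rotation":[0,0,0],"hand":100},{"travel":[0,0,0],"rotation":[0,0,0],"hand":100},{"travel":[0,0,0],"rotation":[0,0,0],"hand":100},{"travel":[0,0,0.02],"rotation":[0,0,0],"hand":100},{"travel":[0,0,0.05],"rotation":[0,0,0],"hand":100},{"travel":[0,0,0.08],"rotation":[0,0,0],"hand":100},{"travel":[-0.06,0,0.09],"rotation":[0,0,0],"hand":100},{"travel":[-0.12,0,0.09],"rotation":[0,0,0],"hand":100},{"travel":[-0.18,0,0.09],"rotation":[0,0,0],"hand":100},{"travel":[-0.22,0,0.09],"rotation":[0,0,0],"hand":100},{"travel":[-0.22,0,0.09],"rotation":[0,0,0],"hand":100},{"travel":[-0.22,0,0.09],"rotation":[0,0,0],"hand":100}]'
python3 look.py a15 scene+top 660.2,-1.9,123,68 660.2,-1.9,171,59 660.2,-1.9,179,50 660.2,-1.9,227,34
```

```text
t: 32.08
ee_pos: [660.4, -1.9, 187.7]
tool_rot: [0.613, 3.079, 0.0]
wrist_force: [-2.5, 0.9, 12.0]
gripper_width: 33.0
t: 33.95
ee_pos: [440.7, -2.0, 276.2]
tool_rot: [0.613, 3.08, 0.0]
wrist_force: [0.2, 0.3, -0.9]
gripper_width: 85.1
33.95 [440.74  -2.   276.17] [ 0.16  0.33 -0.88] 85.13726819026922
```

View pics/a15.png

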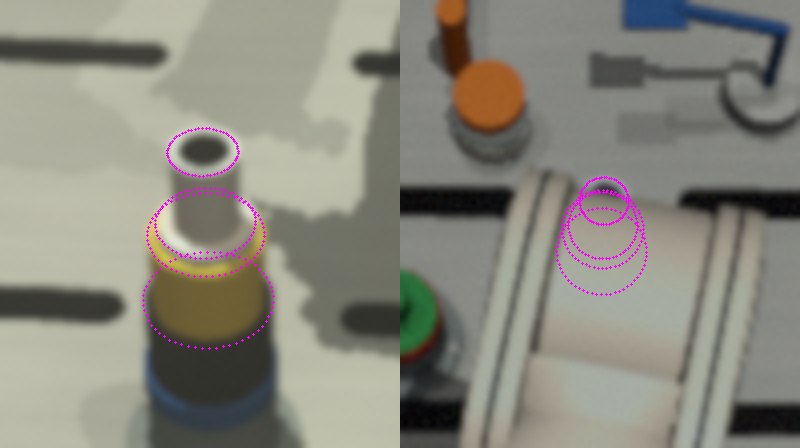

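The scene view shows the stack upright, with the nozzle's flange and mouth (203,152) on the predicted rings. I'll check the full scene once more, then hand in.

Run:
```python
from h import *
cv2.imwrite("pics/fin.png",read_camera("scene"))
```

```text
(no output)
```

View pics/fin.png

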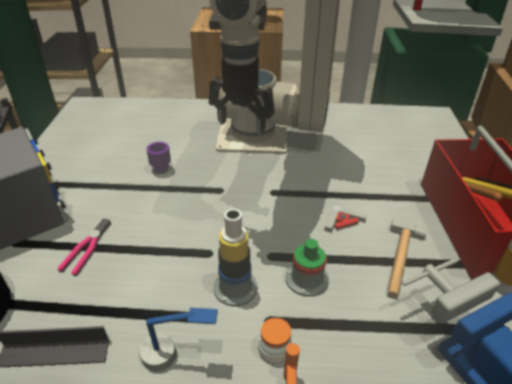

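Everything is in place: the stack is at (234,255), the stopper at (309,262), and the bystanders haven't moved.

```bash
python3 -c "
from bench import robot
print(robot.job_done(), robot.sense()['t'])"
```

```text
the job is handed in; nothing more can be done
the job is handed in; nothing more can be done
```

The fume extraction is set up and the job is handed in, at about 34 s of the 125 s allowed. I closed the red-rimmed port with the green stopper. Into the blue-rimmed port I then nested the black adapter, the yellow one and the white nozzle, in that order. Each was lowered straight in until it touched at the expected height, pressed with about 12–15 N, and released.

- **Seating:** in the last pictures the stopper and all three stacked parts look upright. The black, yellow and white parts match the circles drawn for their seated positions, and so did the stopper just after its release. I judge the match to be within 1–2 mm.
- **Contact heights:** the tool touched within about 0.1 mm of the predicted height for all four parts.
- **Surroundings:** the magnet square, pliers, hammer and purple look-alike look unmoved. The gripper is open and well clear of everything.
- **Limits of the checks:** the scene and top cameras disagreed by about 2 mm, so I used the mean, and the wrist camera agreed with it. The top camera could not confirm the final stack because the arm was in its way.

The hand-in gave no verdict, as expected.

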